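# Find the rough glass blank by its drag

### The job

Two of the three glass blanks on the steel marver plate have polished undersides and one is still rough from grinding; only the drag tells. Slide each blank along the plate, away from the robot and past the plate's middle line, to feel how it drags; then lift only the rough one off and set it gently, flat on the middle of the sloping draining board under the copper rinse bar, where ground glass stays put but a polished blank would slide off. Leave the two polished ones lying flat on the far half of the plate, and leave the cork block and the dressing stick where they lie.

Things in the scene. Friction and masses are not known exactly. Their poses are not given: they have to be found in the camera images.
- blank_1: One of three like-looking cast green-clear glass blocks, 60 mm (its x) by 105 mm (y) by 52 mm high (upright sides up to 45 mm), 0.7 to 0.95 kg. Origin: centre of the underside, z up. Starts on the near half of the plate, x about along the plate's x. Drag on the plate when pushed from the side: polished underside 0.7 to 1.3 N, rough 4 to 7.5 N; nothing else marks the rough one.
- blank_2: One of three like-looking cast green-clear glass blocks, 60 mm (its x) by 105 mm (y) by 52 mm high (upright sides up to 45 mm), 0.7 to 0.95 kg. Origin: centre of the underside, z up. Starts on the near half of the plate, x about along the plate's x. Drag on the plate when pushed from the side: polished underside 0.7 to 1.3 N, rough 4 to 7.5 N; nothing else marks the rough one.
- blank_3: One of three like-looking cast green-clear glass blocks, 60 mm (its x) by 105 mm (y) by 52 mm high (upright sides up to 45 mm), 0.7 to 0.95 kg. Origin: centre of the underside, z up. Starts on the near half of the plate, x about along the plate's x. Drag on the plate when pushed from the side: polished underside 0.7 to 1.3 N, rough 4 to 7.5 N; nothing else marks the rough one.
- plate_mid (a point): Centre of the top face of the fixed steel marver plate: 320 mm along this frame's x, 440 mm along its y, 25 mm thick, lying on the bench (top 25 mm above it). x points away from the robot, z up. The plate's thin dark middle line passes through this point along y; near half x < 0, far half x > 0.
- drain_board: Sheet-steel draining board on a steel stand, fixed, left or right of the plate: sloping down 25 degrees towards the robot, its low end open over a grey catch tub, 12 mm high rims on its other three sides. Board 190 mm long by 200 mm wide. A copper rinse bar bridges it 305 mm above the bench, on risers at y = -0.106 and 0.106, x = 0.08. Origin on the bench under its middle, x level to its high end.
- board_mid (a point): Middle of the draining board's upper face, 105 mm above the bench: x points straight up the 25 degree slope, y level across the board, z square out of the face. The face is z = 0, x from -0.095 (open low end) to 0.091 (rim), y from -0.096 to 0.096 (rims). Above the board a copper rinse bar, 18 mm thick, runs along y: its axis is 200 mm straight above this point.
- tool_tray: Steel tray of old shears and jacks, 275 mm (x) by 185 mm (y), about 66 mm high with its tools, fixed; on the other side of the plate from the draining board. Origin at the centre of its underside. Not needed.
- cork_block: Loose cork block 45 mm (x) by 75 mm (y) by 32 mm high, lying on the plate near its far edge, 70 mm left of the plate's middle, between two lanes of the blanks; origin at the centre of its underside.
- dressing_stick: Loose white dressing stick 90 mm (x) by 14 by 14 mm, lying crosswise on the plate near its far edge, 70 mm right of the plate's middle, between two lanes of the blanks; origin at the centre of its underside.
Mind the look-alikes: they are no part of the job. Leave any purple look-alike of the blank_1 alone. What is shaped like the blank_2 but purple is not meant.

How it is judged:
By the outcome, as a careful person would: the job done as asked, in the order asked, and still so for the second after the job is handed in, with the robot touching nothing.
It also fails if it takes over 70 s, if anything falls off the work surface, if the arm or the gripper's body presses on something with over 40 N, if the wrist force passes 120 N, or if a joint passes its speed limit or range.

### The arm

A 7-joint arm with a two-finger parallel gripper is mounted at the origin on the work surface. World frame = base frame: x ahead of the robot, y to its left, z up, the work surface at z = 0. Lengths are in m, angles in rad, forces in N, time in s.
With the tool pointing down it reaches from about 0.35 to 0.9 m from the base axis. Payload 8.1 kg.
Tool frame: the origin (TCP) lies where the fingers leave the gripper's body, on its centre line; the fingertips stand 66 mm ahead of it and the grasp point (between the pads) lies 47 mm ahead of it; z points along the fingers, y is the line along which they close (so a half turn about z gives the same grasp; the last joint's range is limited). The gripper opens to 92 mm and grips with 3 to 60 N. Pads are 19 mm wide; open, the fingers measure 130 mm over their backs; the gripper's body (75 mm by 190 mm) begins 47 mm behind the grasp point.
Start: joints at [-1.349, 0.434, 0.025, 1.573, -0.012, 1.134, -0.075], TCP at [0.199, 0.592, 0.292] pointing down, gripper open.
Joint ranges: [-2.62, 2.62], [-0.44, 2.09], [-1.27, 1.32], [0.08, 2.57], [-1.32, 4.46], [0.12, 2], [-2.74, 2.74]. Speed limits (rad/s): [2.22, 2.22, 3.01, 3.01, 3.14, 3.14, 3.14].

### API

Orientations are given as a rotation vector (axis times angle).
In Python, from cell import arm gives the robot as it stands.
- The arm moves only by the tool send_rows, never from a script. Its argument "motion" is text: rows parted by semicolons, each of 7 numbers parted by spaces: the closure, from 0 (fully open) to 1 (shut), then the shift along the world's x, y, z in m, then the turn, a rotation vector about the world's x, y, z in degrees. A call has 1 to 5 rows; each row shifts and turns the commanded pose from where the row before left it; what a row does not reach is not made up. A row lasts 1/8 s, in which the tool goes at most 62.5 mm and 10.7 degrees, less where a joint would pass 70% of its speed; a pose out of reach is approached as far as the arm can. A call is refused whole if a number of a shift passes 0.0625 or a number of a turn 10.7, either way. A call with a gripper value outside its range is refused whole. The fingers move at their own pace and stop on an object; "force" is the grip in N (left out, the last holds). Time passes only in rows, so rows that do not move let the fingers close. It gives the time, the measured TCP pose, the force, the opening and the grip force at its end, in the units of the state.
- arm.observe(): the state, without advancing time (a new reading comes with each control period).
- arm.get_image(name): name is "scene" or "top" or "wrist"; returns (picture, depth): 400x640x3 uint8, blue, green, red; 400x640 float32, m along the optical axis (not along the pixel's ray), 0 where there is no reading.
- arm.camera_model(name): a dict with "fx", "fy", "cx", "cy" (pixels), "view" (4x4, takes a point from world to camera coordinates). Camera axes: x right, y down, z forward; pixel columns grow to the right and rows downward; lengths in m; the calibration is good to about 2 mm. The wrist camera is an equidistant fisheye: a pixel r from the principal point sees the ray r / f radians off the axis. A picture is of the moment at which its call begins: read the wrist's pose just before it. camera_model takes no time and is no camera call; for the wrist camera it gives the pose at the moment of the call.
- arm.sign_off(): hands the job in; it is judged then, once.
The state is a dict: "clock": time; "joints": joint angles; "dq": joint speeds; "joint_efforts": joint torques, N m; "position": TCP position; "ee_rot": TCP orientation; "force": force on the tool from outside, world axes, zero at the start; "ft_torque": the same for the moment, N m; "width": opening from 0.0 (shut) to 1.0 (fully open); "gripper_force": force on a finger pad.
Only numpy, scipy, OpenCV 4.12 (cv2) and the standard library are available. Lean on these libraries where they do the work, as an engineer would, in place of code of your own. Each camera call takes 0.05 s, during which the arm holds its last target. There are 200 camera calls.

## Working session

There is one attempt and no reset: what is moved stays moved. The work goes in short steps, Python scripts to look and compute and a tool call to move; the robot and the scene stay as the last step left them, time stands still between calls to the robot, and variables do not carry over. Pictures are saved under pics/ and viewed, at most 10 in all, crops included, and the job is handed in when it is done.

Besides the shell and the picture viewer there is one more tool, called after "Call:" as name(argument=value, ...) on one line, values as JSON. send_rows: Moves the arm, as the interface text tells. Its arguments: {"type":"object","properties":{"motion":{"type":"string"},"force":{"type":"number"}},"required":["motion"]}

```bash
mkdir -p pics; ls; python3 - <<'E'
from cell import arm
import cv2,numpy as np
print(arm.observe())
for n in ("scene","top"):
    p,d=arm.get_image(n); cv2.imwrite(f"pics/{n}0.png",p); np.savez(f"pics/{n}0.npz",p=p,d=d,**{k:np.array(v) for k,v in arm.camera_model(n).items()})
    print(n,arm.camera_model(n))
E
```

```text
pics
{'clock': 0.0, 'joints': array([-1.34860542,  0.4352264 ,  0.02500701,  1.57413177, -0.01160302,
        1.13400422, -0.07510891]), 'dq': array([ 0.00016191, -0.00028957,  0.00025866,  0.0001138 , -0.00314369,
        0.00058982, -0.00088419]), 'joint_efforts': array([ 1.85463236e-04, -6.67855167e+01,  9.84759182e-01, -3.14450705e+01,
       -6.05320581e-02,  4.27888229e-02,  2.03947584e-04]), 'position': array([0.19937202, 0.59189677, 0.29142976]), 'ee_rot': array([-5.08096167e-01, -3.10012524e+00,  2.54643358e-03]), 'force': array([ 0.12687114, -0.0439665 ,  0.53235388]), 'ft_torque': array([0.05282473, 0.00200707, 0.01921463]), 'gripper_force': 0.0, 'width': 0.9997827504398524}
scene {'fx': 458.4827027313952, 'fy': 458.4827027313952, 'cx': 318.23162709277744, 'cy': 197.85499709355042, 'view': array([[-0.28520128,  0.95846145,  0.00344533,  0.12408042],
       [ 0.68175723,  0.20538874, -0.70215564, -0.28092675],
       [-0.67369675, -0.19790681, -0.71201515,  1.73878155],
       [ 0.        ,  0.        ,  0.        ,  1.        ]])}
top {'fx': 366.35376970310693, 'fy': 366.35376970310693, 'cx': 319.0546001630206, 'cy': 201.3220030046255, 'view': array([[-1.93587957e-04, -9.99681119e-01,  2.52511996e-02,
        -1.67454590e-02],
       [-9.85032699e-01, -4.16185584e-03, -1.72317325e-01,
         4.92147546e-01],
       [ 1.72367468e-01, -2.49066159e-02, -9.84717785e-01,
         1.01480891e+00],
       [ 0.00000000e+00,  0.00000000e+00,  0.00000000e+00,
         1.00000000e+00]])}
```

View pics/top0.png

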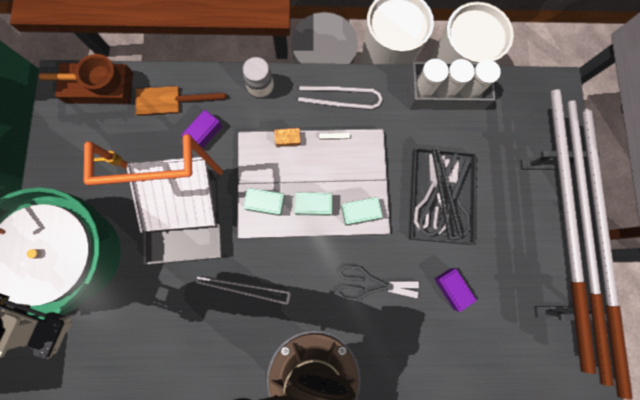

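View pics/scene0.png

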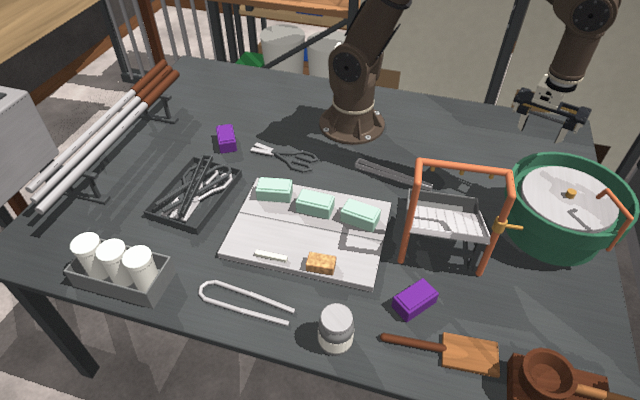

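The top view shows the green blanks at px (264,202), (313,204) and (362,211). The plate runs from (237,131) to (389,236), with the cork at (287,138), the stick at (334,135) and the drain board at about (173,195) under the copper bar. The purple look-alikes at (202,130) and (456,289) could be mistaken for blanks, so I'm leaving them alone. Next I measure.

```bash
cat > h.py <<'E'
import numpy as np,cv2
def world(z):
    d=z['d'];v,u=np.indices(d.shape);V=z['view']
    c=np.stack([(u-z['cx'])/z['fx']*d,(v-z['cy'])/z['fy']*d,d],-1)
    return (c-V[:3,3])@V[:3,:3]
E
python3 - <<'E'
from h import *
z=np.load('pics/top0.npz');W=world(z);p=z['p'];hsv=cv2.cvtColor(p,cv2.COLOR_BGR2HSV)
def rep(n,m):
    P=W[m&(z['d']>0)]; r=cv2.minAreaRect((P[:,:2]*1000).astype(np.float32))
    print(n,len(P),'c',np.round(r[0],1),'size',np.round(r[1],1),'ang',round(r[2],1),'z med/5/95',np.round(np.percentile(P[:,2],[50,5,95]),4))
g=cv2.inRange(hsv,(60,25,90),(95,255,255))
n,l,s,c=cv2.connectedComponentsWithStats(g)
for i in range(1,n):
    if s[i,4]>300 and s[i,0]>220:
        m=l==i; rep(f'green {c[i].round(0)} all',m); rep('  tops',m&(W[...,2]>.07)); rep('  flat',m&(W[...,2]>.0735))
        zz=W[...,2][m];print(np.histogram(zz,bins=[.02,.04,.06,.066,.068,.07,.072,.074,.076,.078,.08,.09]))
# plate
x0=np.zeros(p.shape[:2],bool);x0[120:245,230:395]=True
m=x0&(abs(W[...,2]-.025)<.004); rep('plate',m)
for n,(a,b,c_,d_) in dict(cork=(270,125,305,150),stick=(312,128,356,142)).items():
    x=np.zeros_like(x0);x[b:d_,a:c_]=True; rep(n,x&(W[...,2]>.033))
    
x=np.zeros_like(x0);x[165:228,132:215]=True
P=W[x&(W[...,2]<.2)&(W[...,2]>.03)];A=np.c_[P[:,:2],np.ones(len(P))]
for _ in range(5):
    k,*_r=np.linalg.lstsq(A,P[:,2],rcond=None);r=abs(P[:,2]-A@k);A,P=A[r<max(.003,np.median(r)*2)],P[r<max(.003,np.median(r)*2)]
print('board plane',k,len(P),np.degrees(np.arctan(np.hypot(k[0],k[1]))),'dir',np.degrees(np.arctan2(k[1],k[0])))
for q in [(132,163),(207,158),(143,232),(216,226),(173,193),(88,180),(188,172),(130,178),(160,175),(105,180),(240,182),(385,182),(237,237),(389,235),(384,129),(238,133)]: print(q,W[q[1],q[0]].round(4))
E
python3 - <<'E'
import cv2
p=cv2.imread('pics/top0.png');cv2.imwrite('pics/crop1.png',cv2.resize(p[115:270,75:400],None,fx=2.4,fy=2.4,interpolation=cv2.INTER_CUBIC))
E
```

```text
green [267. 201.] all 495 c [494.4 145.2] size [116.9  69.7] ang 81.0 z med/5/95 [0.0725 0.0557 0.0786]
  tops 298 c [489.3 138.9] size [101.2  56.9] ang 79.7 z med/5/95 [0.0757 0.0705 0.079 ]
  flat 229 c [489.2 140.5] size [93.  49.1] ang 79.8 z med/5/95 [0.0763 0.0739 0.0791]
(array([15, 20, 23, 57, 82, 42, 41, 89, 88, 37,  1]), array([0.02 , 0.04 , 0.06 , 0.066, 0.068, 0.07 , 0.072, 0.074, 0.076,
       0.078, 0.08 , 0.09 ]))
green [314. 203.] all 778 c [482.9  -0.7] size [107.2  59.4] ang 89.1 z med/5/95 [0.0754 0.0663 0.0788]
  tops 609 c [482.6   1.7] size [ 57.2 101.2] ang 0.2 z med/5/95 [0.0761 0.0713 0.0789]
  flat 526 c [483.6   0.8] size [94.2 49.1] ang 86.6 z med/5/95 [0.0764 0.0742 0.0791]
(array([  1,  16,  17,  57,  78,  47,  54, 192, 222,  85,   9]), array([0.02 , 0.04 , 0.06 , 0.066, 0.068, 0.07 , 0.072, 0.074, 0.076,
       0.078, 0.08 , 0.09 ]))
green [361. 211.] all 817 c [ 466.4 -135.8] size [ 66.9 104.8] ang 10.8 z med/5/95 [0.0754 0.062  0.0791]
  tops 626 c [ 462.2 -135.8] size [ 57.7 102.3] ang 11.2 z med/5/95 [0.0763 0.0712 0.0794]
  flat 538 c [ 462.1 -137
[... 449 characters left out ...]
2.3 z med/5/95 [0.038  0.0345 0.0404]
board plane [ 0.45616307  0.04625817 -0.14109329] 3254 24.631575312289385 dir 5.790404405321909
(132, 163) [0.5714 0.4718 0.1547]
(207, 158) [0.5824 0.276  0.1676]
(143, 232) [ 0.4066  0.5    -0.0029]
(216, 226) [0.4226 0.2826 0.0183]
(173, 193) [0.5024 0.3799 0.1054]
(88, 180) [0.4889 0.4826 0.3127]
(188, 172) [0.508  0.2732 0.3118]
(130, 178) [0.4941 0.3955 0.3113]
(160, 175) [0.5009 0.3322 0.3122]
(105, 180) [0.4889 0.4465 0.3136]
(240, 182) [0.5529 0.2175 0.0218]
(385, 182) [ 0.5548 -0.2129  0.0238]
(237, 237) [ 0.3922  0.2245 -0.0004]
(389, 235) [ 0.3987 -0.2242  0.0029]
(384, 129) [ 7.305e-01 -2.203e-01 -6.000e-04]
(238, 133) [0.712  0.2331 0.0024]
```

View pics/crop1.png

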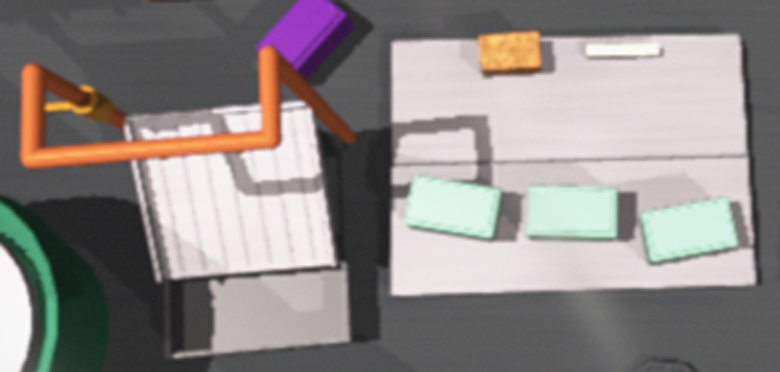

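The crop confirms it: the three green blanks lie on the near half of the plate (crop px (453,207), (572,212), (690,230)), and the purple one at (305,35) is a look-alike. The measured sizes and heights match the description. I'm starting with the left blank, at about (0.489, 0.140), pushing with the fingers part closed and spread along y.

Call:
send_rows(motion="0.35 0.025 -0.056 0 0 0 4; 0.35 0.025 -0.056 0 0 0 4; 0.35 0.025 -0.056 0 0 0 4; 0.35 0.025 -0.056 0 0 0 4; 0.35 0.025 -0.056 0 0 0 4", force=20)

```text
clock: 0.72
position: [0.325, 0.3103, 0.2921]
ee_rot: [-0.042, 3.141, -0.0]
force: [1.5, -0.7, 0.6]
width: 0.652
gripper_force: 0.0
```

Call:
send_rows(motion="0.35 0.025 -0.056 0 0 0 0; 0.35 0.025 -0.056 -0.01 0 0 0; 0.35 0.025 -0.056 -0.01 0 0 0; 0.35 0 0 0 0 0 0; 0.35 0 0 0 0 0 0")

```text
clock: 1.35
position: [0.3993, 0.1445, 0.2721]
ee_rot: [0.037, -3.141, -0.0]
force: [0.2, 0.4, 0.5]
width: 0.65
gripper_force: 0.0
```

Call:
send_rows(motion="0.35 0.005 -0.004 -0.05 0 0 0; 0.35 0.005 0 -0.05 0 0 0; 0.35 0 0 -0.05 0 0 0; 0.35 0 0 -0.021 0 0 0; 0.35 0 0 0 0 0 0")

```text
clock: 1.98
position: [0.4082, 0.1414, 0.1]
ee_rot: [0.042, -3.138, 0.001]
force: [0.1, -0.4, 0.2]
width: 0.651
gripper_force: 0.0
```

Call:
send_rows(motion="0.35 0.012 0 0 0 0 0; 0.35 0.012 0 0 0 0 0; 0.35 0.012 0 0 0 0 0; 0.35 0.012 0 0 0 0 0; 0.35 0.012 0 0 0 0 0")

```text
clock: 2.6
position: [0.4703, 0.1403, 0.1013]
ee_rot: [0.038, -3.141, -0.0]
force: [-0.4, -0.2, 0.9]
width: 0.65
gripper_force: 0.4
```

Call:
send_rows(motion="0.35 0.012 0 0 0 0 0; 0.35 0.012 0 0 0 0 0")

```text
clock: 2.85
position: [0.4942, 0.1403, 0.1012]
ee_rot: [0.038, -3.141, 0.0]
force: [-0.9, -0.8, 1.0]
width: 0.65
gripper_force: 0.4
```

Call:
send_rows(motion="0.35 0.012 0 0 0 0 0; 0.35 0.012 0 0 0 0 0")

```text
clock: 3.1
position: [0.5182, 0.1403, 0.1012]
ee_rot: [0.038, -3.141, 0.0]
force: [-0.8, -0.5, 1.3]
width: 0.65
gripper_force: 0.4
```

Call:
send_rows(motion="0.35 0.012 0 0 0 0 0; 0.35 0.012 0 0 0 0 0")

```text
clock: 3.35
position: [0.5422, 0.1403, 0.1012]
ee_rot: [0.038, -3.141, 0.0]
force: [-1.0, 0.7, -1.0]
width: 0.653
gripper_force: 0.4
```

Call:
send_rows(motion="0.35 0.01 0 0 0 0 0; 0.35 0.008 0 0 0 0 0; 0.35 0.005 0 0 0 0 0; 0.35 0.002 0 0 0 0 0; 0.35 -0.02 0 0 0 0 0")

```text
clock: 3.98
position: [0.5476, 0.1403, 0.1014]
ee_rot: [-0.037, 3.14, 0.0]
force: [-0.4, 1.2, 0.2]
width: 0.648
gripper_force: 0.0
```

Call:
send_rows(motion="0.35 -0.05 0 0 0 0 0; 0.35 -0.055 0 0 0 0 0; 0.35 -0.04 -0.02 0 0 0 0; 0.35 0 -0.06 0 0 0 0; 0.35 0 -0.06 0 0 0 0")

```text
clock: 4.6
position: [0.4015, -0.0002, 0.1017]
ee_rot: [-0.043, 3.14, 0.001]
force: [0.9, -0.2, 0.6]
width: 0.647
gripper_force: 0.0
```

Call:
send_rows(motion="0.35 0.01 0 0 0 0 0; 0.35 0.012 0 0 0 0 0; 0.35 0.012 0 0 0 0 0; 0.35 0.012 0 0 0 0 0; 0.35 0.012 0 0 0 0 0")

```text
clock: 5.22
position: [0.456, 0.0013, 0.1006]
ee_rot: [0.041, -3.132, -0.0]
force: [-16.9, -0.3, 18.8]
width: 0.651
gripper_force: 8.4
```

Call:
send_rows(motion="0.35 0.012 0 0 0 0 0; 0.35 0.012 0 0 0 0 0")

```text
clock: 5.48
position: [0.4808, 0.0014, 0.1006]
ee_rot: [0.041, -3.134, -0.0]
force: [-10.7, 0.5, 9.3]
width: 0.65
gripper_force: 5.3
```

Call:
send_rows(motion="0.35 0.012 0 0 0 0 0; 0.35 0.012 0 0 0 0 0")

```text
clock: 5.72
position: [0.5048, 0.0014, 0.1006]
ee_rot: [0.041, -3.134, -0.0]
force: [-12.6, 0.4, 12.4]
width: 0.652
gripper_force: 6.4
```

Call:
send_rows(motion="0.35 0.012 0 0 0 0 0; 0.35 0.012 0 0 0 0 0")

```text
clock: 5.98
position: [0.529, 0.0015, 0.1006]
ee_rot: [0.041, -3.134, -0.001]
force: [-11.2, -0.1, 11.5]
width: 0.652
gripper_force: 5.9
```

Call:
send_rows(motion="0.35 0.01 0 0 0 0 0; 0.35 0.01 0 0 0 0 0; 0.35 0.008 0 0 0 0 0; 0.35 0 0 0 0 0 0; 0.35 -0.02 0 0 0 0 0")

```text
clock: 6.6
position: [0.5409, 0.0015, 0.1011]
ee_rot: [-0.041, 3.14, 0.0]
force: [-0.9, 0.9, 0.3]
width: 0.659
gripper_force: 0.0
```

Call:
send_rows(motion="0.35 -0.05 0 0 0 0 0; 0.35 -0.06 0 0 0 0 0; 0.35 -0.033 -0.02 0 0 0 0; 0.35 0 -0.058 0 0 0 0; 0.35 0 -0.058 0 0 0 0")

```text
clock: 7.22
position: [0.3976, -0.136, 0.1015]
ee_rot: [-0.044, 3.14, -0.0]
force: [1.2, -0.6, -0.7]
width: 0.647
gripper_force: 0.0
```

Call:
send_rows(motion="0.35 0.012 0 0 0 0 0; 0.35 0.012 0 0 0 0 0; 0.35 0.012 0 0 0 0 0; 0.35 0.012 0 0 0 0 0; 0.35 0.012 0 0 0 0 0")

```text
clock: 7.85
position: [0.4574, -0.1347, 0.1011]
ee_rot: [0.041, -3.141, -0.0]
force: [-0.9, -0.2, -0.9]
width: 0.649
gripper_force: 0.3
```

Call:
send_rows(motion="0.35 0.012 0 0 0 0 0; 0.35 0.012 0 0 0 0 0")

```text
clock: 8.1
position: [0.4813, -0.1356, 0.1012]
ee_rot: [0.038, -3.141, -0.0]
force: [-0.4, -0.4, 0.1]
width: 0.651
gripper_force: 0.3
```

Call:
send_rows(motion="0.35 0.012 0 0 0 0 0; 0.35 0.012 0 0 0 0 0")

```text
clock: 8.35
position: [0.5053, -0.1358, 0.1013]
ee_rot: [-0.038, 3.141, 0.0]
force: [-0.8, 0.4, -0.2]
width: 0.65
gripper_force: 0.3
```

Call:
send_rows(motion="0.35 0.012 0 0 0 0 0; 0.35 0.012 0 0 0 0 0")

```text
clock: 8.6
position: [0.5293, -0.1357, 0.1012]
ee_rot: [-0.038, 3.141, 0.0]
force: [-1.1, 0.2, -0.1]
width: 0.649
gripper_force: 0.4
```

Call:
send_rows(motion="0.35 0.012 0 0 0 0 0; 0.35 0.01 0 0 0 0 0; 0.35 0.008 0 0 0 0 0; 0.35 0.005 0 0 0 0 0; 0.35 -0.01 0 0 0 0 0")

```text
clock: 9.22
position: [0.554, -0.1356, 0.1012]
ee_rot: [-0.039, 3.14, -0.0]
force: [0.5, 1.4, 0.2]
width: 0.653
gripper_force: 0.0
```

Call:
send_rows(motion="0.35 -0.05 0 0 0 0 0; 0.35 -0.05 0 0.03 0 0 0; 0.2 -0.03 0 0.06 0 0 0; 0 0 0 0.04 0 0 0; 0 0 0 0 0 0 0")

```text
clock: 9.85
position: [0.426, -0.1361, 0.2299]
ee_rot: [-0.037, 3.135, -0.001]
force: [0.7, -0.2, 0.1]
width: 0.925
gripper_force: 0.0
```

```bash
python3 - <<'E'
from cell import arm
from h import *
o=arm.observe();print(o['position'],o['joints'].round(2))
for n in ("scene","top"):
    p,d=arm.get_image(n); cv2.imwrite(f"pics/{n}1.png",p); np.savez(f"pics/{n}1.npz",p=p,d=d,**{k:np.array(v) for k,v in arm.camera_model(n).items()})
    z=np.load(f'pics/{n}1.npz');W=world(z);hsv=cv2.cvtColor(p,cv2.COLOR_BGR2HSV)
    g=cv2.inRange(hsv,(60,25,80),(95,255,255))
    k,l,s,c=cv2.connectedComponentsWithStats(g)
    for i in range(1,k):
        m=(l==i)&(W[...,2]>.0735)&(W[...,2]<.085)
        if m.sum()>100:
            P=W[m];r=cv2.minAreaRect((P[:,:2]*1000).astype(np.float32));print(n,c[i].round(),m.sum(),np.round(r[0],1),np.round(r[1],1),round(r[2],1))
cv2.imwrite('pics/crop2.png',cv2.resize(cv2.imread('pics/top1.png')[115:270,75:400],None,fx=2.4,fy=2.4,interpolation=cv2.INTER_CUBIC))
E
```

```text
[ 0.42597147 -0.13608637  0.22993003] [ 0.02  0.21  0.2   2.09 -0.06  0.84  1.85]
top [264. 162.] 499 [605.4 140.7] [47.8 93.8] 0.5
top [360. 163.] 489 [ 604.4 -138.8] [49.7 93.2] 2.9
top [313. 165.] 504 [597.2   2.1] [47.8 91.6] 0.8
```

View pics/crop2.png

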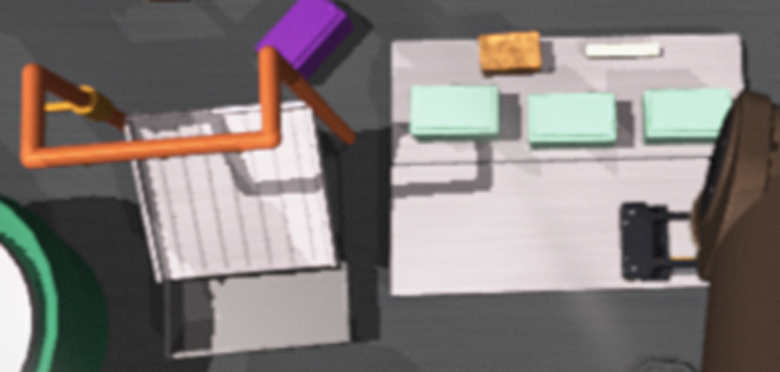

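The crop shows all three blanks flat beyond the middle line, at crop px (455,110), (572,118) and (690,112), with the cork and stick untouched. Drag was about 0.9 N on the left, 11 N in the middle (including some wedging) and 0.8 N on the right, so the middle one is rough. I'm grasping it across its 60 mm side.

Call:
send_rows(motion="0 0.019 0.0154 0 0 0 -10; 0 0.019 0.0154 0 0 0 -10; 0 0.019 0.0154 0 0 0 -10; 0 0.019 0.0154 0 0 0 -10; 0 0.019 0.0154 0 0 0 -10")

```text
clock: 10.58
position: [0.5201, -0.0582, 0.2252]
ee_rot: [-1.3, -2.857, 0.003]
force: [-0.1, 0.2, -0.3]
width: 1.003
gripper_force: 0.0
```

Call:
send_rows(motion="0 0.019 0.0154 0 0 0 -10; 0 0.019 0.0154 0 0 0 -10; 0 0.019 0.0154 0 0 0 -10; 0 0.019 0.0154 0 0 0 -10; 0 0 0 0 0 0 0")

```text
clock: 11.2
position: [0.5967, 0.0047, 0.2248]
ee_rot: [-2.192, -2.249, 0.004]
force: [-0.3, -0.2, -0.9]
width: 0.996
gripper_force: 0.0
```

```bash
python3 - <<'E'
from cell import arm
import cv2
from scipy.spatial.transform import Rotation as R
o=arm.observe();M=R.from_rotvec(o['ee_rot']).as_matrix();print(o['position'].round(4),o['joints'].round(2),M[:,1].round(3),M[:,2].round(3),o['width'])
p,d=arm.get_image("wrist");cv2.imwrite('pics/w1.png',p)
E
```

```text
[0.5967 0.0047 0.2248] [-0.43  0.48  0.48  1.75 -0.26  0.97  0.18] [ 1.     0.026 -0.003] [-0.003 -0.001 -1.   ] 0.9963732902159252
```

View pics/w1.png

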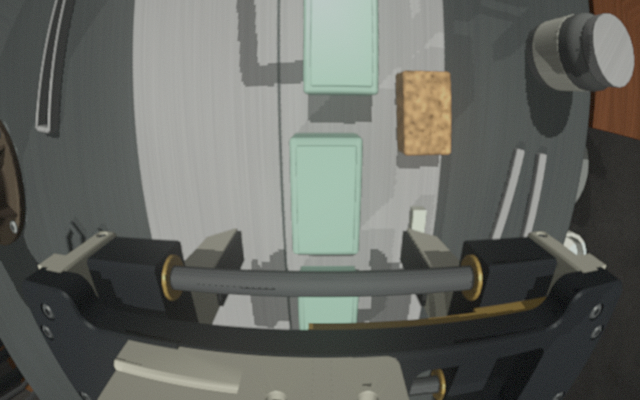

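In the wrist view the middle blank is at (327,195), centred between the fingers at (222,265) and (425,265). Descending now.

Call:
send_rows(motion="0 0 -0.003 -0.04 0 0 0; 0 0 0 -0.04 0 0 0; 0 0 0 -0.03 0 0 0; 0 0 0 -0.017 0 0 0; 0 0 0 0 0 0 0", force=40)

```text
clock: 11.88
position: [0.5955, -0.0007, 0.0991]
ee_rot: [-2.193, -2.247, 0.003]
force: [-0.0, -0.0, -0.2]
width: 0.998
gripper_force: 0.0
```

Call:
send_rows(motion="1 0 0 0 0 0 0; 1 0 0 0 0 0 0; 1 0 0 0 0 0 0; 1 0 0 0 0 0 0; 1 0 0 0 0 0 0", force=40)

```text
clock: 12.5
position: [0.5977, 0.0, 0.1009]
ee_rot: [2.193, 2.247, 0.003]
force: [3.5, 0.1, 5.2]
width: 0.652
gripper_force: 40.0
```

Call:
send_rows(motion="1 0 0 0.01 0 0 0; 1 0 0 0.02 0 0 0; 1 0 0 0.04 0 0 0; 1 0 0 0.04 0 0 0; 1 0 0 0 0 0 0")

```text
clock: 13.12
position: [0.597, -0.0003, 0.2122]
ee_rot: [2.193, 2.247, 0.004]
force: [0.1, -0.6, -9.3]
width: 0.653
gripper_force: 40.0
```

```bash
python3 - <<'E'
from h import *
from scipy.spatial.transform import Rotation as R
for n,box in (('top1',(125,150,220,235)),('scene1',(395,185,500,250))):
    z=np.load(f'pics/{n}.npz');W=world(z);a,b,c,d=box
    P=W[b:d,a:c].reshape(-1,3);n0=np.array([.456,.046,-.141])
    P=P[abs(P[:,2]-(P[:,0]*.456+P[:,1]*.0463-.141))<.008]
    for _ in range(6):
        A=np.c_[P[:,:2],np.ones(len(P))];k=np.linalg.lstsq(A,P[:,2],rcond=None)[0];r=abs(P[:,2]-A@k);P=P[r<.005]
    print(n,len(P),k.round(4),'slope',np.degrees(np.arctan(np.hypot(*k[:2]))).round(2),'dir',np.degrees(np.arctan2(k[1],k[0])).round(2))
    for psi in (4,5,6):
        M=R.from_euler('ZY',[psi,-25],degrees=True).as_matrix()
        Q=P@M;print(psi,'x',np.percentile(Q[:,0],[.5,99.5]).round(4),'y',np.percentile(Q[:,1],[.5,99.5]).round(4),'z',np.median(Q[:,2]).round(4))
    Q=P@R.from_euler('ZY',[5,-25],degrees=True).as_matrix();r=cv2.minAreaRect((Q[:,:2]*1000).astype(np.float32));print(r, 'world c',np.r_[np.array(r[0])/1000,np.median(Q[:,2])]@R.from_euler('ZY',[5,-25],degrees=True).as_matrix().T)
# bar
z=np.load('pics/scene1.npz');W=world(z);hsv=cv2.cvtColor(z['p'],cv2.COLOR_BGR2HSV)
for n in ('top1','scene1'):
    z=np.load(f'pics/{n}.npz');W=world(z);m=(abs(W[...,2]-.309)<.012)&(abs(W[...,1]-.38)<.09)&(abs(W[...,0]-.5)<.03)&(z['d']>0)
    P=W[m];print('bar',n,len(P),np.polyfit(P[:,1]-.38,P[:,0],1),P[:,2].max())
E
```

```text
top1 4247 [ 0.4637  0.0415 -0.1429] slope 24.96 dir 5.11
4 x [0.4246 0.6121] y [0.2434 0.4412] z -0.1271
5 x [0.4302 0.6188] y [0.2349 0.4319] z -0.1296
6 x [0.4352 0.6232] y [0.2254 0.4229] z -0.132
((523.9824829101562, 331.6484069824219), (191.04225158691406, 223.060791015625), 0.34045112133026123) world c [0.49874791 0.37655004 0.10397038]
scene1 2254 [ 0.457   0.0463 -0.1399] slope 24.67 dir 5.78
4 x [0.2522 0.6201] y [0.2078 0.5218] z -0.1255
5 x [0.2592 0.6253] y [0.2025 0.5167] z -0.1282
6 x [0.2659 0.6307] y [0.1971 0.5114] z -0.1306
((443.30438232421875, 363.6671142578125), (371.3689270019531, 331.7491149902344), 1.8619885444641113) world c [0.42250082 0.4020203  0.07119937]
bar top1 714 [-0.09060228  0.49687991] 0.3174098529252081
bar scene1 584 [-0.09143654  0.50482074] 0.31894469395105246
```

Call:
send_rows(motion="1 -0.03 0.02 0.03 0 0 10; 1 -0.03 0.02 0.02 0 0 10; 1 -0.03 0.02 0.02 0 0 10; 1 -0.03 0.02 0 0 0 10; 1 -0.03 0.02 0 0 0 10")

```text
clock: 13.75
position: [0.4438, 0.1002, 0.2783]
ee_rot: [-1.028, -2.965, 0.004]
force: [0.2, 1.2, -9.2]
width: 0.654
gripper_force: 40.0
```

Call:
send_rows(motion="1 -0.02 0.035 0 0 0 7.2; 1 -0.02 0.045 0 0 0 7.2; 1 -0.02 0.05 0 0 0 7.2; 1 -0.02 0.05 0 0 0 7.2; 1 -0.004 0.05 0 0 0 7.2")

```text
clock: 14.38
position: [0.3597, 0.3303, 0.278]
ee_rot: [-0.063, -3.137, 0.005]
force: [1.7, 0.5, -8.9]
width: 0.652
gripper_force: 40.0
```

Call:
send_rows(motion="1 0 0.04 0 0 0 7.2; 1 0 0 0 0.6 -6.3 0; 1 0 0 0 0.6 -6.3 0; 1 0 0 0 0.6 -6.3 0; 1 0 0 0 0.5 -6 0")

```text
clock: 15.0
position: [0.3611, 0.3682, 0.2776]
ee_rot: [-0.11, 2.704, 0.027]
force: [1.0, -1.9, -8.5]
width: 0.651
gripper_force: 40.0
```

```bash
cat > st.py <<'E'
from cell import arm
import numpy as np
from scipy.spatial.transform import Rotation as R
def st():
    o=arm.observe();T=R.from_rotvec(o['ee_rot'])
    M=R.from_euler('ZY',[5.2,-25],degrees=True)
    # target tool: z=-n, y=board y
    B=M.as_matrix();G=R.from_matrix(np.c_[-B[:,0],B[:,1],-B[:,2]])
    print('pos',o['position'].round(4),'j',o['joints'].round(2),'F',o['force'].round(1),'w',o['width'])
    print('turn needed deg',np.degrees((G*T.inv()).as_rotvec()).round(2))
    rel=(o['position']-np.array([.499,.378,.1045]))@B
    print('TCP in board',rel.round(4),'shift to z=.0755',(np.array([.499,.378,.1045])+B@[0.001,0,.0755]-o['position']).round(4))
if __name__=='__main__': st()
E
python3 st.py; python3 - <<'E'
from cell import arm
import cv2
p,d=arm.get_image("scene");cv2.imwrite('pics/s2.png',p)
E
```

```text
pos [0.3611 0.3682 0.2776] j [-1.17  0.16  0.06  2.09  0.55  0.73  0.15] F [ 1.  -1.9 -8.5] w 0.6513809074937019
turn needed deg [-0.08 -0.04  0.51]
TCP in board [-0.0521  0.0028  0.2153] shift to z=.0755 [ 0.107   0.0069 -0.1042]
```

View pics/s2.png

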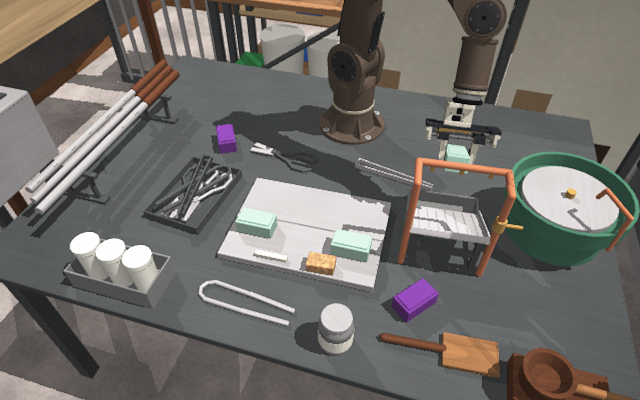

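The held blank is at px (458,153), on the robot side of the bar at (465,165), already at the board's tilt. I'm moving in under the bar, then down along the board's normal.

Call:
send_rows(motion="1 0.022 0.002 -0.02 0 0 0.5; 1 0.022 0.002 -0.02 0 0 0; 1 0.024 0.0014 -0.018 0 0 0; 1 0.022 0 -0.01 0 0 0; 1 0 0 0 0 0 0")

```text
clock: 15.68
position: [0.4539, 0.3735, 0.2103]
ee_rot: [-0.117, 2.705, 0.029]
force: [-0.0, -0.5, -8.7]
width: 0.653
gripper_force: 40.0
```

```bash
python3 st.py
```

```text
pos [0.4539 0.3735 0.2103] j [-1.04  0.34  0.12  2.04  0.57  0.53  0.26] F [-0.  -0.5 -8.7] w 0.6530614367883933
turn needed deg [-0.1  -0.14  0.21]
TCP in board [ 0.0036 -0.0004  0.1151] shift to z=.0755 [ 0.0142  0.0017 -0.037 ]
```

Call:
send_rows(motion="1 0.004 0.0004 -0.012 0 0 0; 1 0.0035 0.0004 -0.01 0 0 0; 1 0.002 0.0003 -0.006 0 0 0; 1 0 0 0 0 0 0")

```text
clock: 16.18
position: [0.4617, 0.3764, 0.1835]
ee_rot: [-0.121, 2.704, 0.033]
force: [-0.5, 0.2, -8.0]
width: 0.651
gripper_force: 40.0
```

Call:
send_rows(motion="1 0.001 0.0001 -0.002 0 0 0; 1 0.001 0.0001 -0.002 0 0 0; 1 0 0 0 0 0 0")

```text
clock: 16.55
position: [0.4641, 0.3766, 0.1802]
ee_rot: [-0.12, 2.703, 0.034]
force: [0.3, -0.3, -7.5]
width: 0.651
gripper_force: 40.0
```

Call:
send_rows(motion="1 0.0006 0 -0.0013 0 0 0; 1 0 0 0 0 0 0")

```text
clock: 16.8
position: [0.4646, 0.3766, 0.1788]
ee_rot: [-0.12, 2.703, 0.034]
force: [-1.0, 0.3, -8.1]
width: 0.656
gripper_force: 40.0
```

```bash
python3 st.py
```

```text
pos [0.4646 0.3766 0.1788] j [-1.04  0.41  0.15  2.05  0.62  0.45  0.21] F [-1.   0.3 -8.1] w 0.6560531151202894
turn needed deg [-0.29 -0.02  0.04]
TCP in board [0.0003 0.0017 0.0819] shift to z=.0755 [ 0.0035 -0.0014 -0.0055]
```

Call:
send_rows(motion="1 0.001 -0.0005 -0.0018 0 0 0; 1 0 0 0 0 0 0")

```text
clock: 17.05
position: [0.4657, 0.3759, 0.1769]
ee_rot: [-0.12, 2.703, 0.033]
force: [-0.6, 0.6, -9.0]
width: 0.652
gripper_force: 40.0
```

Call:
send_rows(motion="1 0.001 -0.0005 -0.0015 0 0 0; 1 0 0 0 0 0 0")

```text
clock: 17.3
position: [0.4667, 0.3755, 0.1754]
ee_rot: [-0.12, 2.703, 0.034]
force: [-0.2, -0.5, -9.0]
width: 0.652
gripper_force: 40.0
```

Call:
send_rows(motion="1 0.0006 0 -0.0012 0 0 0; 1 0 0 0 0 0 0")

```text
clock: 17.55
position: [0.4672, 0.3756, 0.1743]
ee_rot: [-0.12, 2.703, 0.034]
force: [0.6, 1.2, -8.6]
width: 0.652
gripper_force: 40.0
```

Call:
send_rows(motion="1 0.0005 0 -0.001 0 0 0; 1 0 0 0 0 0 0")

```text
clock: 17.8
position: [0.4676, 0.3757, 0.1736]
ee_rot: [-0.12, 2.703, 0.034]
force: [-3.3, -1.3, -2.7]
width: 0.65
gripper_force: 40.0
```

Call:
send_rows(motion="1 0.0005 0 -0.001 0 0 0; 1 0 0 0 0 0 0")

```text
clock: 18.05
position: [0.4676, 0.3757, 0.1735]
ee_rot: [-0.12, 2.703, 0.034]
force: [-14.3, -4.8, 15.0]
width: 0.65
gripper_force: 40.0
```

Call:
send_rows(motion="1 0.0005 0 -0.001 0 0 0; 1 0 0 0 0 0 0")

```text
clock: 18.3
position: [0.4676, 0.3757, 0.1735]
ee_rot: [-0.12, 2.702, 0.035]
force: [-24.8, -7.7, 30.9]
width: 0.651
gripper_force: 40.0
```

Contact came near the computed height. I'm easing off the excess load before releasing.

Call:
send_rows(motion="1 -0.0009 0 0.0018 0 0 0; 1 0 0 0 0 0 0")

```text
clock: 18.55
position: [0.4677, 0.3759, 0.1737]
ee_rot: [-0.12, 2.703, 0.035]
force: [-8.8, -2.7, 5.9]
width: 0.653
gripper_force: 40.0
```

Call:
send_rows(motion="0.3 0 0 0 0 0 0; 0.25 0 0 0 0 0 0; 0.15 0 0 0 0 0 0; 0.15 0 0 0 0 0 0; 0.15 0 0 0 0 0 0", force=20)

```text
clock: 19.18
position: [0.4679, 0.3756, 0.1732]
ee_rot: [-0.12, 2.703, 0.034]
force: [0.9, 0.5, 0.5]
width: 0.847
gripper_force: 0.0
```

```bash
python3 st.py; python3 - <<'E'
from cell import arm
import cv2
p,d=arm.get_image("scene");cv2.imwrite('pics/s3.png',cv2.resize(p[100:300,340:580],None,fx=3,fy=3,interpolation=cv2.INTER_CUBIC))
E
```

```text
pos [0.4679 0.3756 0.1732] j [-1.04  0.42  0.15  2.06  0.62  0.44  0.21] F [0.9 0.5 0.5] w 0.8472580958040841
turn needed deg [-0.29 -0.02  0.04]
TCP in board [0.0008 0.0005 0.0754] shift to z=.0755 [ 0.0002 -0.0005  0.0002]
```

View pics/s3.png

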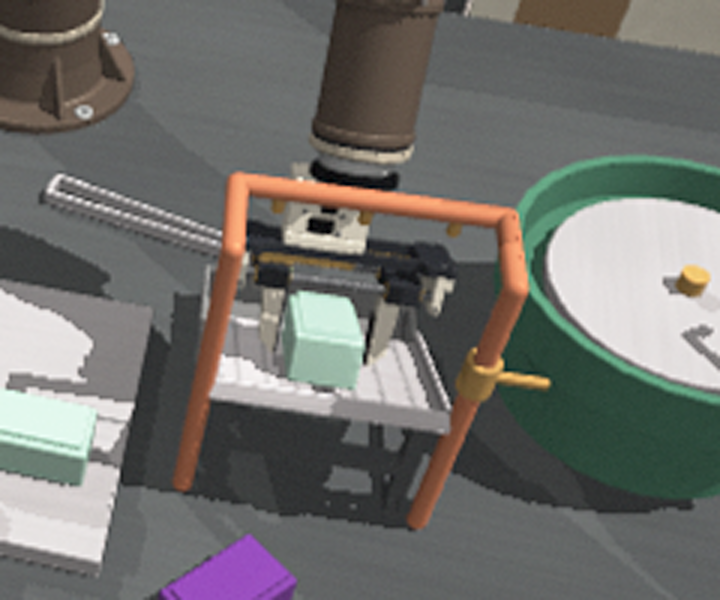

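The blank lies flat on the board at crop px (322,340) with the fingers clear on both sides. Backing out along the normal.

Call:
send_rows(motion="0.1 -0.0063 -0.0006 0.0136 0 0 0; 0.1 -0.0084 -0.0008 0.018 0 0 0; 0.1 -0.01 -0.001 0.022 0 0 0; 0.1 -0.0126 -0.001 0.02 0 0 0; 0.1 -0.03 0 0.01 0 0 0")

```text
clock: 19.85
position: [0.4008, 0.3722, 0.259]
ee_rot: [-0.117, 2.701, 0.036]
force: [-0.5, -0.3, -0.7]
width: 0.9
gripper_force: 0.0
```

Call:
send_rows(motion="0 -0.04 0 0 0 0 0; 0 -0.04 0 0.01 0 0 0; 0 -0.02 0 0 0 0 0; 0 0 0 0 0 0 0; 0 0 0 0 0 0 0")

```text
clock: 20.48
position: [0.3011, 0.3721, 0.2673]
ee_rot: [-0.12, 2.703, 0.035]
force: [-0.3, 0.6, 0.0]
width: 0.998
gripper_force: 0.0
```

```bash
python3 - <<'E'
from cell import arm
from h import *
from scipy.spatial.transform import Rotation as R
B=R.from_euler('ZY',[5.2,-25],degrees=True).as_matrix()
p,d=arm.get_image("top");np.savez("pics/top3.npz",p=p,d=d,**{k:np.array(v) for k,v in arm.camera_model("top").items()})
W=world(np.load('pics/top3.npz'));g=cv2.inRange(cv2.cvtColor(p,cv2.COLOR_BGR2HSV),(60,25,80),(95,255,255))
k,l,s,c=cv2.connectedComponentsWithStats(g)
for i in range(1,k):
    if s[i,4]>80 and s[i,0]>140:
        P=W[l==i];Q=(P-[.499,.378,.1045])@B;print(c[i].round(),s[i,4],P.mean(0).round(3),'board pct x,y,z',np.percentile(Q,[3,97],0).round(3).tolist())
cv2.imwrite('pics/crop3.png',cv2.resize(p[115:270,75:400],None,fx=2.4,fy=2.4,interpolation=cv2.INTER_CUBIC))
print(arm.observe()['force'],arm.observe()['position'])
E
```

```text
[264. 162.] 813 [0.6   0.142 0.076] board pct x,y,z [[0.028, -0.294, -0.081], [0.088, -0.194, -0.052]]
[361. 163.] 821 [ 0.598 -0.135  0.077] board pct x,y,z [[0.003, -0.571, -0.071], [0.063, -0.472, -0.039]]
[171. 199.] 1064 [0.478 0.366 0.153] board pct x,y,z [[-0.05, -0.031, 0.02], [0.048, 0.025, 0.055]]
[-0.44201254 -0.02573475 -0.42607377] [0.30129833 0.37197811 0.26706532]
```

View pics/crop3.png

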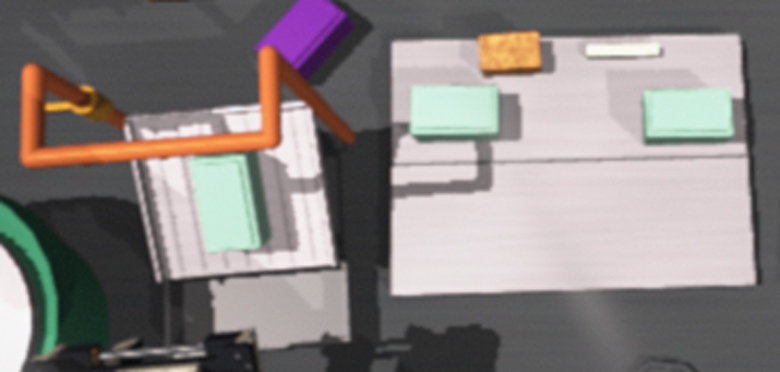

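The rough blank lies centred and flat on the board (crop px (230,200)). The two polished ones are flat on the far half at (455,110) and (688,115), and the cork and stick have not moved. Handing in.

```bash
python3 -c "
from cell import arm
print(arm.sign_off())"
```

```text
the job is handed in; nothing more can be done
None
```

The middle blank was the rough one (about 11 N when pushed, against about 0.9 N for the other two); it now lies flat on the middle of the draining board, the two polished ones are flat on the far half of the plate, the cork and stick are where they lay, and the job was handed in at about 20.5 s.

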